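Lay out the phone parts in their assembly nests

ROBOT

A 7-joint arm with a two-finger parallel gripper is mounted at the origin on a cart in front of the work surface, level with it; the furniture and walls round the work are solid. World frame = base frame: x ahead of the robot, y to its left, z up, the work surface at z = 0. Lengths are in m, angles in rad, forces in N, time in s.
With the tool pointing down it reaches from about 0.4 to 0.85 m from the base axis. Payload 10.4 kg.
Tool frame: the origin (TCP) lies midway between the tips of the shut fingers; the grasp point (between the pads) lies 19 mm behind it; z points along the fingers, x is the direction in which the jaws open and shut, and the axes are right-handed (so a half turn about z gives the same grasp; the last joint's range is limited). The gripper opens to 87 mm and grips with 3 to 60 N. Pads are 19 mm wide; open, the fingers measure 117 mm over their backs; the gripper's body (75 mm by 190 mm) begins 51 mm behind the grasp point.
Start: joints at [1.299, 0.332, -0.065, 1.46, 0.022, 1.35, -0.088], TCP at [0.154, -0.606, 0.223] pointing down, gripper open.
Joint ranges: [-2.6, 2.6], [-0.5, 2.12], [-1.47, 1.34], [0.16, 2.42], [-1.27, 4.41], [0.06, 2.06], [-2.6, 2.6]. Speed limits (rad/s): [2.22, 2.22, 2.79, 2.79, 3.14, 3.14, 3.14].

INTERFACE

Orientations are given as a unit quaternion [x, y, z, w].
In Python, from bench import r gives the robot as it stands. The module is installed in compiled form; this text tells all that it offers.
- The arm moves only by the tool play_rows, never from a script. Its argument "commands" is a list of rows, each a list of 7 numbers: the shift along the world's x, y, z in cm, then the turn, a rotation vector about the world's x, y, z in rad, then the finger opening in cm, from 0 to 8.7. A call has 1 to 20 rows; each row shifts and turns the commanded pose from where the row before left it; what a row does not reach is not made up. A row lasts 1/8 s, in which the tool goes at most 62.5 mm and 10.7 degrees, less where a joint would pass 70% of its speed; a pose out of reach is approached as far as the arm can. A call is refused whole if a number of a shift passes 6.25 or a number of a turn 0.188, either way. A call with a gripper value outside its range is refused whole. The fingers move at their own pace and stop on an object; "grip_force" is the grip in N (left out, the last holds). Time passes only in rows, so rows that do not move let the fingers close. It gives the time, the measured TCP pose, the force and the opening at its end, in the units of the state.
- r.read_state(): the state, without advancing time (a new reading comes with each control period).
- r.camera(name): name is "scene" or "top"; returns a dict with "img" (400x640x3 uint8, red, green, blue), "K" (3x3 intrinsics, pixels), "k1" (the pictures are not rectified: a ray, as slopes to the right and down, at radius r is drawn at 1 + k1 r^2 times it, then the intrinsics apply), "camera_from_world" (4x4, takes a point from world to camera coordinates). Camera axes: x right, y down, z forward; pixel columns grow to the right and rows downward; lengths in m; the calibration is good to about 2 mm. A picture is of the moment at which its call begins. There is no depth.
- r.close_job(): hands the job in, once; it reports no verdict.
The state is a dict: "time": time; "joint_positions": joint angles; "joint_vel": joint speeds; "joint_torque": joint torques, N m; "ee_pos": TCP position; "eef_rot": TCP orientation; "ft_force": force on the tool from outside, world axes, zero at the start; "torque": the same for the moment, N m; "width": finger opening in m.
Only numpy, scipy, OpenCV 4.12 (cv2) and the standard library are available. Lean on these libraries where they do the work, as an engineer would, in place of code of your own. Each camera call takes 0.05 s, during which the arm holds its last target. There are 200 camera calls.

TASK

Set out the parts for assembling a phone: put the keypad face up in the rectangular nest, its long side along the nest's long side (either way round), and one round receiver capsule right side up in each of the three round cups. Each part must lie flat on the floor of its nest or cup, near its middle and clear of the rim, and be let go. Leave the roll of blue tape where it is, and keep the arm clear of the press and its lever knob.

Things in the scene. Friction and masses are not known exactly. Their poses are not given: they have to be found in the camera images.
- keypad_1: Steel keypad module lying face up (twelve silvery keys): a face plate 78 x 62 mm and 3 mm thick (11 to 14 mm above its underside) over a smaller dark body 68 x 54 mm and 11 mm high; the keys rise to 18 mm. 0.08 to 0.15 kg. Can be pinched across the 62 mm width. Origin: centre of the underside; x along the 78 mm side, z up. Loose.
- capsule_1: Receiver capsule: dark round disc with a pale top, 40 mm across and 15 mm high (its straight side is 14 mm high), 0.02 to 0.04 kg. Origin: centre of the underside, z up. Loose.
- capsule_2: Receiver capsule: dark round disc with a pale top, 40 mm across and 15 mm high (its straight side is 14 mm high), 0.02 to 0.04 kg. Origin: centre of the underside, z up. Loose.
- capsule_3: Receiver capsule: dark round disc with a pale top, 40 mm across and 15 mm high (its straight side is 14 mm high), 0.02 to 0.04 kg. Origin: centre of the underside, z up. Loose.
- frame: Rectangular grey metal nest fixed to the bench, 84 x 70 mm outside. Floor 3 mm above the bench, pocket 78 x 64 mm, walls 3 mm thick and 8 mm high above the bench; in the middle of each long side the wall is missing for 46 mm, for the fingers. A keypad's 68 x 54 mm body goes in the pocket and its face plate then hangs 6 mm above the walls. Origin: centre of the underside on the bench; x along the 84 mm side, z up.
- cup_1: Round grey metal cup fixed to the bench, 62 mm outside. Floor 3 mm above the bench, bore 54 mm, rim 8 mm above the bench all round, so that a seated capsule stands 9 mm above the rim. Origin: centre of the underside on the bench, z up.
- cup_2: Round grey metal cup fixed to the bench, 62 mm outside. Floor 3 mm above the bench, bore 54 mm, rim 8 mm above the bench all round, so that a seated capsule stands 9 mm above the rim. Origin: centre of the underside on the bench, z up.
- cup_3: Round grey metal cup fixed to the bench, 62 mm outside. Floor 3 mm above the bench, bore 54 mm, rim 8 mm above the bench all round, so that a seated capsule stands 9 mm above the rim. Origin: centre of the underside on the bench, z up.
- tape_blue: Bystander, to be left alone: roll of blue tape lying flat, 68 mm across, 18 mm high, loose. Origin: centre of the underside.
- press_knob (a point): Centre of the black ball knob, about 35 mm across, on the lever of the green arbor press: it stands out toward the robot 0.39 m above the bench, where wrists pass, and the press (0.33 m high) stands behind it. Fixed; not part of the job: carry things round it on the robot's side.
Not all that is in view belongs to the job. What is shaped like the capsule_3 but green or purple is not meant. Leave any purple look-alike of the capsule_2 alone.

How it is judged:
By the outcome, as a careful person would: the job done as asked, in the order asked, and still so for the second after the job is handed in, with the robot touching nothing.
It also fails if it takes over 101 s, if anything falls off the work surface, if the arm or the gripper's body presses on something with over 40 N, if the wrist force passes 120 N, or if a joint passes its speed limit or range.

## Working session

There is one attempt and no reset: what is moved stays moved. The work goes in short steps, Python scripts to look and compute and a tool call to move; the robot and the scene stay as the last step left them, time stands still between calls to the robot, and variables do not carry over. Pictures are saved under pics/ and viewed, about 12 in all and at most 16, crops included, and the job is handed in when it is done.

Besides the shell and the picture viewer there is one more tool, called after ">>>" by a JSON object that holds its "fn" and its "kwargs", one argument or row to a line. play_rows: Moves the arm, as the interface text tells. Its arguments: {"type":"object","properties":{"commands":{"type":"array","items":{"type":"array","items":{"type":"number"}}},"grip_force":{"type":"number"}},"required":["commands"]}

```bash
mkdir -p pics; cat > h.py <<'E'
import cv2,numpy as np
from bench import r
def proj(c,P):
    P=np.atleast_2d(P).astype(float); q=(c["camera_from_world"]@np.c_[P,np.ones(len(P))].T)[:3]
    s=q[:2]/q[2]; s=s*(1+c["k1"]*(s**2).sum(0)); return (c["K"]@np.r_[s,np.ones((1,s.shape[1]))])[:2].T
def ray(c,uv,z):
    uv=np.atleast_2d(uv).astype(float); out=[]
    K=c["K"];M=c["camera_from_world"];R=M[:3,:3];o=-R.T@M[:3,3]
    for u,v in uv:
        d=np.array([(u-K[0,2])/K[0,0],(v-K[1,2])/K[1,1]]); s=d.copy()
        for _ in range(30): s=d/(1+c["k1"]*(s@s))
        w=R.T@np.r_[s,1]; out.append((o+w*(z-o[2])/w[2]))
    return np.array(out)
def save(c,n,box=None,f=1):
    im=c["img"][:,:,::-1]
    if box: x0,y0,x1,y1=box; im=im[y0:y1,x0:x1]
    cv2.imwrite(f"pics/{n}.png",cv2.resize(im,None,fx=f,fy=f,interpolation=cv2.INTER_CUBIC))
E
python3 - <<'E'
from h import *
for n in("scene","top"):
    c=r.camera(n); save(c,n+"0",None,1.25)
    M=c["camera_from_world"];print(n,c["K"].tolist(),c["k1"],(-M[:3,:3].T@M[:3,3]).round(3),M[:3,:3].round(2).tolist())
s=r.read_state();print({k:np.round(v,3).tolist() for k,v in s.items()})
E
```

```text
scene [[416.4442708910041, 0.0, 318.57088289325503], [0.0, 416.4442708910041, 203.45443391595884], [0.0, 0.0, 1.0]] -0.030533374283963265 [-0.416  0.611  0.903] [[-0.5, -0.86, -0.0], [-0.46, 0.27, -0.85], [0.73, -0.43, -0.53]]
top [[407.0670640783772, 0.0, 327.5159097511958], [0.0, 407.0670640783772, 195.73147981517988], [0.0, 0.0, 1.0]] 0.0283354857067769 [0.4   0.097 1.302] [[-0.01, -1.0, 0.01], [-1.0, 0.01, -0.1], [0.1, -0.01, -1.0]]
{'time': 0.1, 'joint_positions': [1.299, 0.333, -0.065, 1.461, 0.022, 1.35, -0.088], 'joint_vel': [-0.001, -0.001, -0.002, -0.002, -0.001, -0.002, -0.001], 'joint_torque': [0.003, -62.454, 0.025, -39.071, -0.061, 0.037, 0.0], 'ee_pos': [0.154, -0.605, 0.222], 'eef_rot': [0.789, -0.614, -0.001, -0.0], 'ft_force': [0.254, -1.054, -0.729], 'torque': [0.004, -0.05, 0.056], 'width': 0.087}
```

View pics/scene0.png

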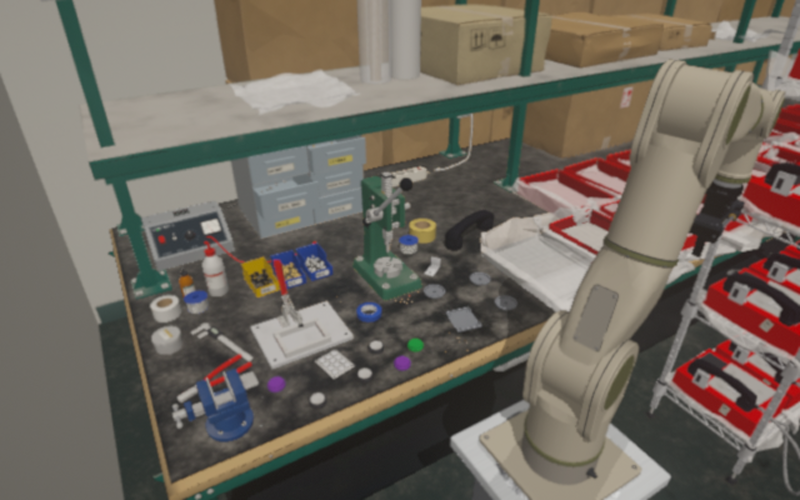

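View pics/top0.png

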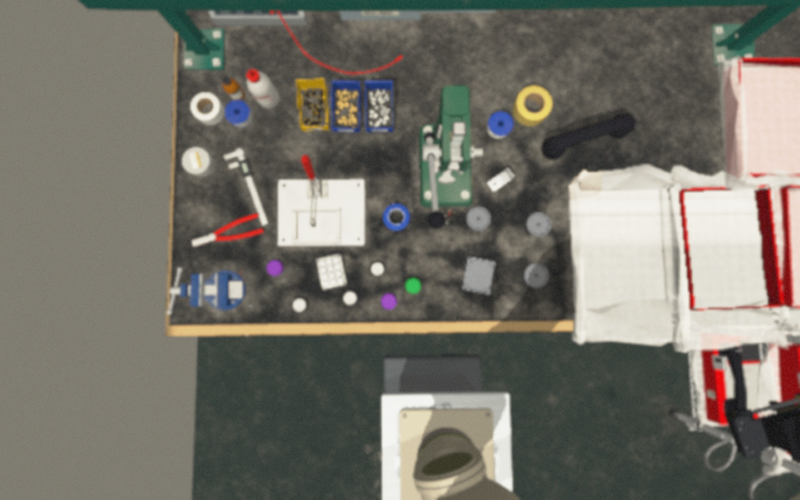

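The top view shows the keypad at about (331,271) and white capsules at (299,305), (349,298) and (377,269). The nest is at (479,275), and the cups are at (478,218), (538,224) and (537,274). The green and purple discs are decoys, and the tape is at (397,217). Next I'll segment these and zoom in.

```bash
python3 - <<'E'
from h import *
c=r.camera("top"); save(c,"t1",(200,150,460,270),3)
d=r.camera("scene"); save(d,"s1",(200,205,430,335),3.4)
b=[c["img"]]
for i in range(7): b.append(r.camera("top")["img"])
im=np.mean(b,0).astype(np.float32)
hsv=cv2.cvtColor(im.astype(np.uint8),cv2.COLOR_RGB2HSV)
m=((hsv[...,2]>170)&(hsv[...,1]<60)).astype(np.uint8); m[:200]=0; m[255:]=0; m[:,450:]=0
n,l,st,ce=cv2.connectedComponentsWithStats(m)
for i in range(1,n):
    if st[i,4]>25:
        ys,xs=np.where(l==i); print("white",ce[i].round(1),st[i],ray(c,ce[i],.015)[0].round(4))
        if st[i,4]>250:
            rr=cv2.minAreaRect(ray(c,np.c_[xs,ys],.014)[:,:2].astype(np.float32)*1000);print(rr)
k=proj(c,[[.55,-.1,0],[.6,-.1,0]]);print(k)
np.save("top.npy",im)
E
```

```text
white [264.6 217.1] [254 204  23  27 478] [0.4582 0.2827 0.015 ]
((458.27215576171875, 282.88555908203125), (78.66061401367188, 61.535491943359375), 11.425042152404785)
white [301.5 214.8] [297 210  10  10  80] [0.4644 0.1667 0.015 ]
white [188.3 231.1] [183 225  11  14 133] [0.417  0.5204 0.015 ]
white [168.3 231.6] [164 228  10   8  74] [0.4162 0.5824 0.015 ]
white [137.8 237.6] [133 230  11  22  62] [0.3986 0.6755 0.015 ]
white [279.5 238.2] [275 234  10  10  80] [0.3916 0.2357 0.015 ]
white [238.9 243.6] [234 239  10  10  77] [0.3762 0.3624 0.015 ]
[[384.44344459 187.67617526]
 [384.08609379 172.31065547]]
```

View pics/t1.png

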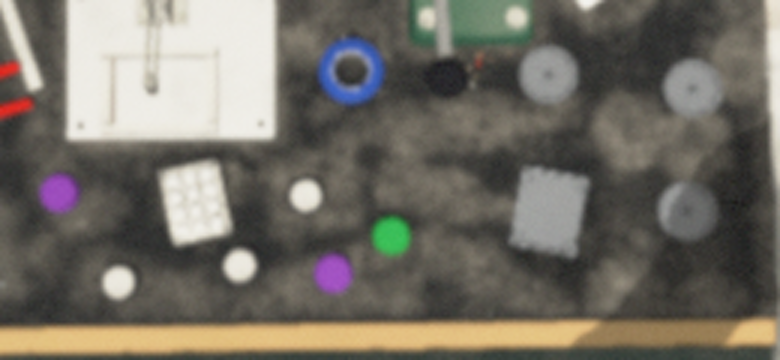

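View pics/s1.png

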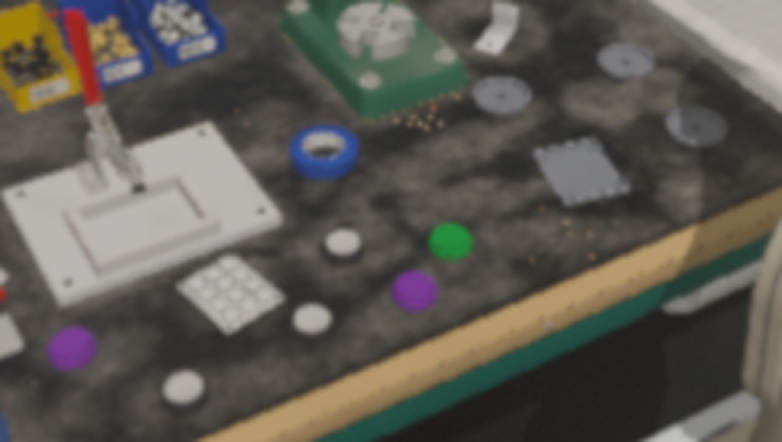

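```bash
cat > fit.py <<'E'
from h import *
from scipy.optimize import minimize
from scipy.ndimage import map_coordinates
def avg(n,k=6):
    c=r.camera(n); b=[c["img"]]+[r.camera(n)["img"] for _ in range(k-1)]
    c["g"]=cv2.cvtColor(np.mean(b,0).astype(np.float32),cv2.COLOR_RGB2GRAY); return c
def contour(kind,p,off,z):
    if kind=="rect":
        t=np.linspace(-1,1,40); a,b,th=p[3]+off,p[4]+off,p[2]
        P=np.r_[np.c_[t*(a-.006),0*t+b],np.c_[t*(a-.006),0*t-b],np.c_[0*t+a,t*(b-.006)],np.c_[0*t-a,t*(b-.006)]]
    else:
        t=np.linspace(0,2*np.pi,90,endpoint=False); P=(p[3]+off)*np.c_[np.cos(t),np.sin(t)]; th=0
    c,s=np.cos(th),np.sin(th); P=P@np.array([[c,s],[-s,c]])+p[:2]
    return np.c_[P,np.full(len(P),z)]
def cost(q,kind,dim,z,cams):
    p=np.r_[q,dim] if kind=="rect" else np.r_[q,0,dim]
    f=0
    for c in cams:
        S=lambda o:map_coordinates(c["g"],proj(c,contour(kind,p,o,z)).T[::-1],order=1)
        d=S(-.003)-S(.003); f-=np.mean(np.clip(d,-40,40))
    return f
def fit(kind,q0,dim,z,cams,span=.012,th=.3):
    best=None
    for dx in np.linspace(-span,span,5):
        for dy in np.linspace(-span,span,5):
            for t in (np.linspace(-th,th,5) if kind=="rect" else [0]):
                q=np.array(q0,float)+([dx,dy,t] if kind=="rect" else [dx,dy])
                v=cost(q,kind,dim,z,cams)
                if best is None or v<best[0]: best=(v,q)
    q=best[1];sim=np.vstack([q]+[q+e for e in np.diag([.003,.003,.06][:len(q)])])
    o=minimize(cost,q,(kind,dim,z,cams),method="Nelder-Mead",options=dict(initial_simplex=sim)); return o.x.round(4),round(o.fun,1)
E
python3 - <<'E'
from fit import *
T=avg("top");S=avg("scene")
crop=lambda u,v,z:ray(T,[200+u/3,150+v/3],z)[0][:2]
J=[("keypad","rect",crop(196,203,.014),(.039,.031),.014),("frame","rect",crop(550,212,.008),(.042,.035),.008)]
J+=[("cup%d"%i,"c",crop(*p,.008),(.031,),.008) for i,p in enumerate([(548,74),(692,88),(688,210)],1)]
J+=[("cap%d"%i,"c",crop(*p,.014),(.0200,),.0145) for i,p in enumerate([(305,195),(240,266),(118,282)],1)]
for n,k,p,d,z in J:
    q0=np.r_[p,(.2 if n=="keypad" else -.15)] if k=="rect" else p
    print(n,q0.round(4),*[fit(k,q0,d,z,cs) for cs in ([T],[S],[T,S])])
print(ray(T,[200+448/3,150+76/3],.39))
E
```

```text
keypad [0.4565 0.2807 0.2   ] (array([0.4565, 0.2807, 0.2   ]), np.float64(-40.0)) (array([0.4565, 0.2807, 0.2   ]), np.float64(-40.0)) (array([0.4565, 0.2807, 0.2   ]), np.float64(-80.0))
frame [ 0.4437 -0.0928 -0.15  ] (array([ 0.4456, -0.09  , -0.2031]), np.float64(-39.9)) (array([ 0.4417, -0.0891, -0.2011]), np.float64(-32.3)) (array([ 0.4437, -0.0895, -0.2104]), np.float64(-70.9))
cup1 [ 0.5912 -0.0941] (array([ 0.5919, -0.0934]), np.float64(-36.6)) (array([ 0.5876, -0.0937]), np.float64(-27.0)) (array([ 0.5902, -0.0942]), np.float64(-61.1))
cup2 [ 0.5747 -0.2476] (array([ 0.5754, -0.2478]), np.float64(-29.5)) (array([ 0.5723, -0.2479]), np.float64(-22.2)) (array([ 0.5738, -0.2482]), np.float64(-50.5))
cup3 [ 0.4445 -0.2389] (array([ 0.4441, -0.2376]), np.float64(-29.8)) (array([ 0.4393, -0.236 ]), np.float64(-19.1)) (array([ 0.4429, -0.2374]), np.float64(-46.2))
cap1 [0.4638 0.1661] (array([0.4645, 0.1667]), np.float64(-40.0)) (array([0.462 , 0.1652]), np.float64(-32.9)) (array([0.4639, 0.1665]), np.float64(-70.4))
cap2 [0.3901 0.2344] (array([0.3931, 0.2344]), np.float64(-40.0)) (array([0.39  , 0.2352]), np.float64(-40.0)) (array([0.3909, 0.2349]), np.float64(-79.6))
cap3 [0.375  0.3614] (array([0.3757, 0.3629]), np.float64(-40.0)) (array([0.3743, 0.3614]), np.float64(-36.2)) (array([0.3754, 0.3617]), np.float64(-75.2))
[[0.53396161 0.03780339 0.39      ]]
```

```bash
sed -i 's/-40,40/-130,130/' fit.py; python3 - <<'E'
from fit import *
T=avg("top",4);S=avg("scene",4)
J=[("keypad","rect",(.4575,.282,.2),(.039,.031),.014),("frame","rect",(.4437,-.0895,-.2),(.042,.035),.008)]
J+=[("cap%d"%i,"c",p,(.0200,),.0145) for i,p in enumerate([(.4639,.1665),(.391,.235),(.3754,.3617)],1)]
for n,k,q0,d,z in J:
    print(n,*[fit(k,q0,d,z,cs,.006,.15) for cs in ([T],[S],[T,S])])
E
```

```text
keypad (array([0.4589, 0.2829, 0.2096]), np.float64(-95.9)) (array([0.4554, 0.2826, 0.2058]), np.float64(-63.1)) (array([0.4574, 0.2828, 0.2072]), np.float64(-153.9))
frame (array([ 0.4464, -0.0902, -0.1982]), np.float64(-54.6)) (array([ 0.4415, -0.0888, -0.21  ]), np.float64(-34.2)) (array([ 0.4452, -0.0898, -0.2051]), np.float64(-85.4))
cap1 (array([0.463 , 0.1667]), np.float64(-51.4)) (array([0.4623, 0.163 ]), np.float64(-36.9)) (array([0.463 , 0.1648]), np.float64(-86.4))
cap2 (array([0.392 , 0.2361]), np.float64(-75.5)) (array([0.39  , 0.2349]), np.float64(-50.3)) (array([0.3913, 0.2355]), np.float64(-124.5))
cap3 (array([0.375 , 0.3629]), np.float64(-62.0)) (array([0.375, 0.361]), np.float64(-43.0)) (array([0.3753, 0.3628]), np.float64(-104.3))
```

>>> {"fn": "play_rows", "kwargs": {
  "commands": [
    [4, 3, 1, 0, 0, 0, 8.7],
    [5, 4, 1, 0, 0, 0, 8.7],
    [5, 4, 0, 0, 0, 0, 8.7],
    [5, 4, 0, 0, 0, 0, 8.7],
    [3, 5.5, 0, 0, 0, 0, 8.7],
    [2, 6, 0, 0, 0, 0, 8.7],
    [1, 6, 0, 0, 0, 0, 8.7],
    [0.5, 6, 0, 0, 0, 0, 8.7],
    [0, 6, 0, 0, 0, 0, 8.7],
    [0, 0, 0, 0, 0, 0, 8.7]
  ]
}}

```text
time: 2.8
ee_pos: [0.4051, -0.1608, 0.2429]
eef_rot: [0.791, -0.611, 0.001, 0.0]
ft_force: [0.1, -1.4, 0.3]
width: 0.087
```

>>> {"fn": "play_rows", "kwargs": {
  "commands": [
    [0.2, 6, 0, 0, 0, -0.047, 8.7],
    [0.2, 6, 0, 0, 0, 0, 8.7],
    [0.2, 6, 0, 0, 0, 0, 8.7],
    [0.3, 6, 0, 0, 0, 0, 8.7],
    [1.2, 6, 0, 0, 0, 0, 8.7],
    [1.5, 6, 0, 0, 0, 0, 8.7],
    [1.2, 5, -2, 0, 0, 0, 8.7],
    [0.4, 3.3, -4, 0, 0, 0, 8.7],
    [0, 0, -4, 0, 0, 0, 8.7],
    [0, 0, -4, 0, 0, 0, 8.7],
    [0, 0, 0, 0, 0, 0, 8.7],
    [0, 0, 0, 0, 0, 0, 8.7]
  ]
}}

```text
time: 4.3
ee_pos: [0.4574, 0.2783, 0.1037]
eef_rot: [0.775, -0.633, 0.0, -0.001]
ft_force: [0.5, -0.1, 0.3]
width: 0.0868
```

```bash
python3 - <<'E'
from h import *
s=r.read_state();print({k:np.round(v,3).tolist() for k,v in s.items()})
c=r.camera("scene");save(c,"s2",(150,200,400,350),3.2)
E
```

```text
{'time': 4.3, 'joint_positions': [0.175, 0.392, -0.953, 1.803, 0.353, 1.127, -2.267], 'joint_vel': [0.004, -0.016, -0.008, -0.009, 0.003, -0.005, -0.002], 'joint_torque': [-0.054, -44.816, -10.938, -32.719, 0.074, -0.058, -0.014], 'ee_pos': [0.457, 0.278, 0.104], 'eef_rot': [0.775, -0.633, 0.0, -0.001], 'ft_force': [0.505, -0.095, 0.341], 'torque': [0.029, -0.059, 0.023], 'width': 0.087}
```

View pics/s2.png

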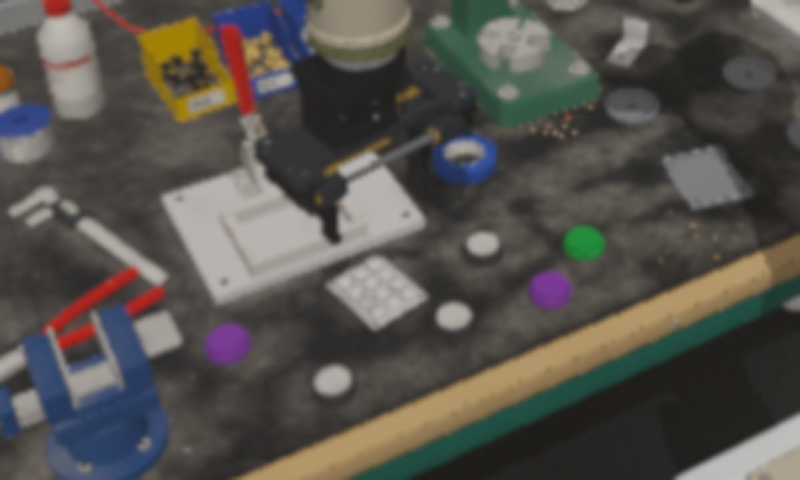

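The gripper is above the keypad with the jaws across its width. The keypad is at (377,290) in the crop, and the clamp plate is clear behind it.

>>> {"fn": "play_rows", "kwargs": {
  "commands": [
    [0, 0.4, -2, 0, 0, 0, 8.7],
    [0, 0, -2.5, 0, 0, 0, 8.7],
    [0, 0, -2.5, 0, 0, 0, 8.7],
    [0, 0, -1.5, 0, 0, 0, 8.7],
    [0, 0, -1.0, 0, 0, 0, 8.7],
    [0, 0, 0, 0, 0, 0, 8.7],
    [0, 0, 0, 0, 0, 0, 8.7]
  ]
}}

```text
time: 5.22
ee_pos: [0.4569, 0.2824, 0.0079]
eef_rot: [0.775, -0.632, 0.0, -0.0]
ft_force: [-0.4, 0.3, 0.8]
width: 0.0871
```

>>> {"fn": "play_rows", "kwargs": {
  "commands": [
    [0, 0, -0.3, 0, 0, 0, 8.7],
    [0, 0, 0, 0, 0, 0, 8.7],
    [0, 0, 0, 0, 0, 0, 5.5],
    [0, 0, 0, 0, 0, 0, 5.5],
    [0, 0, 0, 0, 0, 0, 5.5],
    [0, 0, 0, 0, 0, 0, 5.5],
    [0, 0, 0, 0, 0, 0, 5.5],
    [0, 0, 0, 0, 0, 0, 5.5]
  ],
  "grip_force": 25
}}

```text
time: 6.22
ee_pos: [0.4565, 0.2821, 0.0043]
eef_rot: [0.775, -0.632, 0.0, -0.0]
ft_force: [0.7, 1.1, 0.5]
width: 0.0612
```

>>> {"fn": "play_rows", "kwargs": {
  "commands": [
    [0, 0, 2, 0, 0, 0, 5.5],
    [0, 0, 4, 0, 0, 0, 5.5],
    [0, 0, 3, 0, 0, 0, 5.5],
    [-0.5, -4, 1, 0, 0, 0, 5.5],
    [-0.7, -4, 0, 0, 0, 0, 5.5],
    [-0.7, -4, 0, 0, 0, 0, 5.5],
    [-0.7, -4, 0, 0, 0, 0, 5.5],
    [-0.7, -4, 0, 0, 0, 0, 5.5],
    [-0.6, -4, 0, 0, 0, 0, 5.5],
    [0, -4, 0, 0, 0, -0.1, 5.5],
    [0, -4, 0, 0, 0, -0.1, 5.5],
    [1, -3, 0, 0, 0, -0.1, 5.5],
    [1, -2, 0, 0, 0, -0.1, 5.5],
    [0.6, 0, 0, 0, 0, 0, 5.5],
    [0, 0, 0, 0, 0, 0, 5.5],
    [0, 0, 0, 0, 0, 0, 5.5]
  ]
}}

```text
time: 8.22
ee_pos: [0.4432, -0.0869, 0.1044]
eef_rot: [-0.635, 0.773, -0.0, -0.0]
ft_force: [0.2, 0.3, -1.8]
width: 0.0613
```

```bash
python3 - <<'E'
from h import *
s=r.read_state();print({k:np.round(v,3).tolist() for k,v in s.items()},2*np.degrees(np.arctan2(s['eef_rot'][1],s['eef_rot'][0])))
c=r.camera("scene");d=r.camera("top");save(c,"s3",None,1)
a=c["img"][180:330,250:450];b=d["img"][140:260,300:460]
cv2.imwrite("pics/p3.png",np.hstack([cv2.resize(a,(400,300)),cv2.resize(b,(400,300))])[:,:,::-1])
E
```

```text
{'time': 8.225, 'joint_positions': [0.854, 0.125, -0.791, 2.008, 0.103, 1.048, -1.751], 'joint_vel': [0.0, 0.001, 0.007, 0.002, 0.003, -0.002, -0.005], 'joint_torque': [0.131, -34.375, -2.979, -35.402, -0.001, -0.091, 0.013], 'ee_pos': [0.443, -0.087, 0.104], 'eef_rot': [-0.635, 0.773, -0.0, -0.0], 'ft_force': [0.182, 0.299, -1.773], 'torque': [0.011, 0.029, 0.023], 'width': 0.061} 258.7916823337074
```

View pics/p3.png

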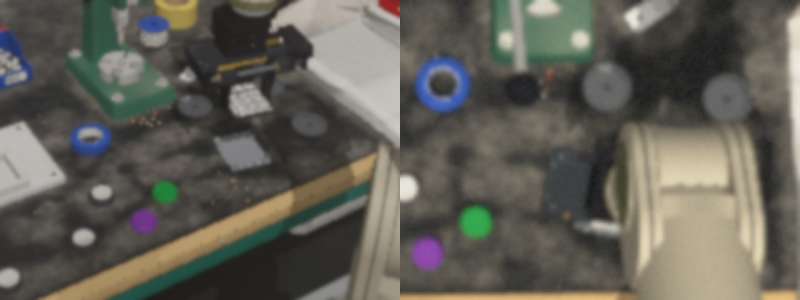

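The keypad is held level above the nest, which is at (243,152) in the left half. Lowering it now.

>>> {"fn": "play_rows", "kwargs": {
  "commands": [
    [0, -0.25, -2, 0, 0, -0.01, 5.5],
    [0, 0, -3, 0, 0, 0, 5.5],
    [0, 0, -2, 0, 0, 0, 5.5],
    [0, 0, -1, 0, 0, 0, 5.5],
    [0, 0, -0.6, 0, 0, 0, 5.5],
    [0, 0, -0.5, 0, 0, 0, 5.5],
    [0, 0, 0, 0, 0, 0, 5.5],
    [0, 0, 0, 0, 0, 0, 5.5]
  ]
}}

```text
time: 9.32
ee_pos: [0.4437, -0.0905, 0.0136]
eef_rot: [-0.63, 0.777, -0.0, 0.0]
ft_force: [0.2, -0.2, -1.2]
width: 0.0613
```

>>> {"fn": "play_rows", "kwargs": {
  "commands": [
    [0, 0.1, -0.3, 0, 0, 0, 5.5],
    [0, 0, -0.25, 0, 0, 0, 5.5],
    [0, 0, 0, 0, 0, 0, 5.5],
    [0, 0, 0, 0, 0, 0, 5.5]
  ]
}}

```text
time: 9.82
ee_pos: [0.4434, -0.0894, 0.0077]
eef_rot: [-0.63, 0.777, 0.0, -0.0]
ft_force: [0.6, 0.0, -1.9]
width: 0.0612
```

>>> {"fn": "play_rows", "kwargs": {
  "commands": [
    [0, 0, -0.05, 0, 0, 0, 5.5],
    [0, 0, 0, 0, 0, 0, 6.6],
    [0, 0, 0, 0, 0, 0, 7.6],
    [0, 0, 0, 0, 0, 0, 8.4],
    [0, 0, 0, 0, 0, 0, 8.4],
    [0, 0, 2, 0, 0, 0, 8.4],
    [0, 0, 4, 0, 0, 0, 8.4],
    [0, 0, 4, 0, 0, 0, 8.4],
    [-1, 5, 2, 0, 0, 0, 7],
    [-1, 6, 0, 0, 0, 0.1, 7],
    [0, 6, 0, 0, 0, 0.1, 7],
    [1, 6, 0, 0, 0, 0.1, 7],
    [1, 2, 0, 0, 0, 0, 7],
    [0, 0, 0, 0, 0, 0, 7],
    [0, 0, 0, 0, 0, 0, 7]
  ]
}}

```text
time: 11.7
ee_pos: [0.4432, 0.1595, 0.127]
eef_rot: [0.739, -0.674, -0.0, 0.0]
ft_force: [-1.2, -0.7, 0.0]
width: 0.0701
```

```bash
python3 - <<'E'
from fit import *
s=r.read_state();print({k:np.round(v,3).tolist() for k,v in s.items()},2*np.degrees(np.arctan2(s['eef_rot'][1],s['eef_rot'][0])))
T=avg("top",3);S=avg("scene",3)
a=S["img"][190:290,330:480];b=T["img"][160:260,330:480]
cv2.imwrite("pics/p4.png",np.hstack([cv2.resize(a,(400,267)),cv2.resize(b,(400,267))])[:,:,::-1])
for cs in([T],[S],[T,S]): print(fit("rect",(.444,-.0896,-.205),(.039,.031),.017,cs,.006,.15))
E
```

```text
{'time': 11.7, 'joint_positions': [0.535, 0.201, -1.047, 1.931, 0.194, 1.118, -2.069], 'joint_vel': [0.016, -0.01, 0.004, 0.006, -0.0, 0.001, -0.002], 'joint_torque': [-1.078, -31.529, -6.801, -35.761, -0.001, -0.132, -0.042], 'ee_pos': [0.443, 0.16, 0.127], 'eef_rot': [0.739, -0.674, -0.0, 0.0], 'ft_force': [-1.232, -0.719, 0.021], 'torque': [0.005, -0.019, 0.036], 'width': 0.07} -84.78878951779998
(array([ 0.4469, -0.0911, -0.2109]), np.float64(-81.9))
(array([ 0.4435, -0.0916, -0.2062]), np.float64(-56.3))
(array([ 0.4456, -0.0915, -0.2106]), np.float64(-134.1))
```

View pics/p4.png

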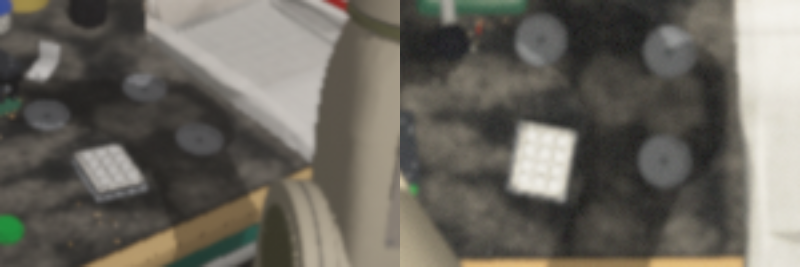

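The keypad is seated flat and square in the nest, about 1–1.5 mm off the middle. Next is capsule 1, with a diagonal jaw angle so the gripper stays clear of the press at cup 1.

>>> {"fn": "play_rows", "kwargs": {
  "commands": [
    [1, 0.5, 0, 0, 0, 0.15, 6],
    [1, 0.05, 0, 0, 0, 0.15, 6],
    [0, 0, 0, 0, 0, 0.15, 6],
    [0, 0, 0, 0, 0, 0.15, 6],
    [0, 0, -2, 0, 0, 0.1, 6],
    [0, 0, -4, 0, 0, 0, 6],
    [0, 0, -3, 0, 0, 0, 6],
    [0, 0, -1, 0, 0, 0, 6],
    [0, 0, 0, 0, 0, 0, 6],
    [0, 0, 0, 0, 0, 0, 6]
  ]
}}

```text
time: 13.25
ee_pos: [0.4642, 0.1663, 0.0284]
eef_rot: [0.925, -0.38, 0.001, -0.0]
ft_force: [0.4, 0.2, 0.5]
width: 0.0601
```

>>> {"fn": "play_rows", "kwargs": {
  "commands": [
    [-0.1, -0.1, -1.2, 0, 0, 0, 6],
    [0, 0, -0.9, 0, 0, 0, 6],
    [0, 0, 0, 0, 0, 0, 6],
    [0, 0, 0, 0, 0, 0, 3.4],
    [0, 0, 0, 0, 0, 0, 3.4],
    [0, 0, 0, 0, 0, 0, 3.4],
    [0, 0, 0, 0, 0, 0, 3.4],
    [0, 0, 0, 0, 0, 0, 3.4]
  ],
  "grip_force": 15
}}

```text
time: 14.25
ee_pos: [0.4626, 0.1651, 0.0064]
eef_rot: [0.925, -0.38, 0.0, -0.0]
ft_force: [-0.1, -0.5, 2.4]
width: 0.0395
```

>>> {"fn": "play_rows", "kwargs": {
  "commands": [
    [0, 0, 2, 0, 0, 0, 3.4],
    [0, 0, 4, 0, 0, 0, 3.4],
    [-1, -3, 1.5, 0, 0, 0, 3.4],
    [-1.5, -4, 0, 0, 0, 0, 3.4],
    [-1.5, -4, 0, 0, 0, 0, 3.4],
    [0, -4, 0, 0, 0, 0, 3.4],
    [0, -4, 0, 0, 0, 0, 3.4],
    [0, -4, 0, 0, 0, 0, 3.4],
    [1.5, -3, 0, 0, 0, 0, 3.4],
    [3.5, 0, 0, 0, 0, 0, 3.4],
    [4, 0, 0, 0, 0, 0, 3.4],
    [4, 0, 0, 0, 0, 0, 3.4],
    [3, 0, 0, 0, 0, 0, 3.4],
    [0, 0, 0, 0, 0, 0, 3.4],
    [0, 0, 0, 0, 0, 0, 3.4]
  ]
}}

```text
time: 16.12
ee_pos: [0.582, -0.0947, 0.0819]
eef_rot: [0.925, -0.38, -0.0, -0.0]
ft_force: [-0.4, 0.4, -1.4]
width: 0.0392
```

```bash
python3 - <<'E'
from h import *
s=r.read_state();print({k:np.round(v,3).tolist() for k,v in s.items()})
c=r.camera("scene");d=r.camera("top")
a=c["img"][100:280,250:490];b=d["img"][120:270,300:500]
cv2.imwrite("pics/p5.png",np.hstack([cv2.resize(a,(400,300)),cv2.resize(b,(400,300))])[:,:,::-1])
E
```

```text
{'time': 16.125, 'joint_positions': [0.816, 0.556, -0.944, 1.679, 0.484, 1.16, -1.035], 'joint_vel': [0.012, -0.01, 0.001, 0.015, 0.006, -0.004, -0.006], 'joint_torque': [-0.556, -56.284, -16.223, -33.271, -0.027, -0.08, 0.003], 'ee_pos': [0.582, -0.095, 0.082], 'eef_rot': [0.925, -0.38, -0.0, -0.0], 'ft_force': [-0.354, 0.422, -1.418], 'torque': [-0.045, 0.006, 0.01], 'width': 0.039}
```

View pics/p5.png

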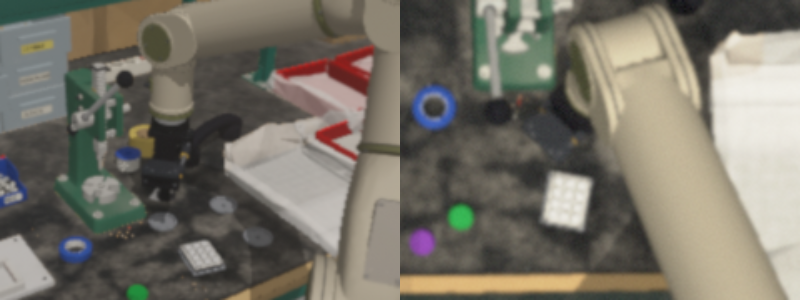

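The arm clears the knob and stands just short of cup 1. Lowering the capsule.

>>> {"fn": "play_rows", "kwargs": {
  "commands": [
    [0.8, 0.1, -2, 0, 0, 0, 3.4],
    [0, 0, -2, 0, 0, 0, 3.4],
    [0, 0, -1.5, 0, 0, 0, 3.4],
    [0, 0, -0.8, 0, 0, 0, 3.4],
    [0, 0, 0, 0, 0, 0, 3.4],
    [0, 0, 0, 0, 0, 0, 3.4]
  ]
}}

```text
time: 16.98
ee_pos: [0.5909, -0.0939, 0.0188]
eef_rot: [0.925, -0.38, 0.0, -0.0]
ft_force: [0.6, -0.6, 0.1]
width: 0.0393
```

>>> {"fn": "play_rows", "kwargs": {
  "commands": [
    [-0.1, 0, -0.5, 0, 0, 0, 3.4],
    [0, 0, -0.35, 0, 0, 0, 3.4],
    [0, 0, 0, 0, 0, 0, 3.4],
    [0, 0, 0, 0, 0, 0, 3.4]
  ]
}}

```text
time: 17.48
ee_pos: [0.5894, -0.0939, 0.0097]
eef_rot: [0.925, -0.38, 0.0, -0.0]
ft_force: [0.2, -0.4, 0.0]
width: 0.0394
```

>>> {"fn": "play_rows", "kwargs": {
  "commands": [
    [0, 0, 0, 0, 0, 0, 4.6],
    [0, 0, 0, 0, 0, 0, 5.4],
    [0, 0, 0, 0, 0, 0, 6],
    [0, 0, 0, 0, 0, 0, 6],
    [0, 0, 3, 0, 0, 0, 6],
    [0, 0, 4, 0, 0, 0, 6],
    [-3, 0, 1, 0, 0, 0, 6],
    [-4, 0, 0, 0, 0, 0, 6],
    [-5, 0, 0, 0, 0, 0, 6],
    [-4.5, 2, 0, 0, 0, 0, 6],
    [-0.5, 5, 0, 0, 0, 0, 6],
    [0, 5, 0, 0, 0, 0, 6],
    [0, 5, 0, 0, 0, 0, 6],
    [0, 5, 0, 0, 0, 0, 6],
    [-1, 5, 0, 0, 0, 0, 6],
    [-1.2, 4, 0, 0, 0, 0, 6],
    [-0.5, 1.5, 0, 0, 0, 0, 6],
    [0, 0, -3, 0, 0, 0, 6],
    [0, 0, 0, 0, 0, 0, 6],
    [0, 0, 0, 0, 0, 0, 6]
  ]
}}

```text
time: 19.98
ee_pos: [0.3926, 0.2312, 0.0605]
eef_rot: [0.925, -0.38, 0.0, -0.0]
ft_force: [0.9, 0.9, -0.8]
width: 0.0602
```

```bash
python3 - <<'E'
from fit import *
s=r.read_state();print({k:np.round(v,3).tolist() for k,v in s.items()})
T=avg("top",3);S=avg("scene",3)
a=S["img"][190:290,330:480];b=T["img"][160:260,330:480]
cv2.imwrite("pics/p6.png",np.hstack([cv2.resize(a,(400,267)),cv2.resize(b,(400,267))])[:,:,::-1])
for cs in([T],[S],[T,S]): print(fit("c",(.59,-.094),(.02,),.0175,cs,.006))
E
```

```text
{'time': 19.975, 'joint_positions': [0.445, 0.352, -1.189, 2.027, 0.387, 1.013, -1.713], 'joint_vel': [0.01, -0.01, -0.005, -0.008, 0.002, -0.002, -0.004], 'joint_torque': [-0.483, -32.522, -10.881, -30.805, 0.024, -0.066, -0.027], 'ee_pos': [0.393, 0.231, 0.06], 'eef_rot': [0.925, -0.38, 0.0, -0.0], 'ft_force': [0.919, 0.877, -0.761], 'torque': [-0.006, -0.061, -0.003], 'width': 0.06}
(array([ 0.5937, -0.1004]), np.float64(-25.8))
(array([ 0.5887, -0.0988]), np.float64(-22.2))
(array([ 0.5898, -0.0992]), np.float64(-47.2))
```

View pics/p6.png

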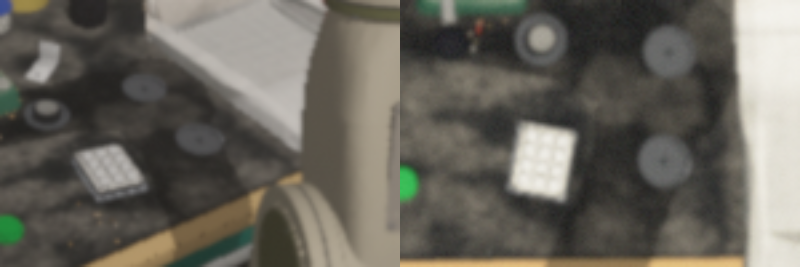

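Capsule 1 sits concentric in cup 1: pale disc at (541,38), cup at (541,40). On to capsule 2.

>>> {"fn": "play_rows", "kwargs": {
  "commands": [
    [-0.1, 0.4, -2, 0, 0, 0, 6],
    [0, 0, -1.5, 0, 0, 0, 6],
    [0, 0, 0, 0, 0, 0, 6],
    [0, 0, 0, 0, 0, 0, 6]
  ]
}}

```text
time: 20.78
ee_pos: [0.3916, 0.2352, 0.0251]
eef_rot: [0.925, -0.38, 0.0, -0.0]
ft_force: [-0.9, 0.4, 0.0]
width: 0.0598
```

>>> {"fn": "play_rows", "kwargs": {
  "commands": [
    [0, 0, -1.2, 0, 0, 0, 6],
    [0, 0, -0.65, 0, 0, 0, 6],
    [0, 0, 0, 0, 0, 0, 6],
    [0, 0, 0, 0, 0, 0, 3.4],
    [0, 0, 0, 0, 0, 0, 3.4],
    [0, 0, 0, 0, 0, 0, 3.4],
    [0, 0, 0, 0, 0, 0, 3.4],
    [0, 0, 0, 0, 0, 0, 3.4]
  ]
}}

```text
time: 21.78
ee_pos: [0.3916, 0.2351, 0.0064]
eef_rot: [0.925, -0.38, 0.0, -0.0]
ft_force: [-0.1, -0.3, 2.8]
width: 0.0392
```

>>> {"fn": "play_rows", "kwargs": {
  "commands": [
    [0, 0, 2, 0, 0, 0, 3.4],
    [0, 0, 4, 0, 0, 0, 3.4],
    [0.6, -5, 1.5, 0, 0, 0, 3.4],
    [0.6, -5, 0, 0, 0, 0, 3.4],
    [0.6, -5, 0, 0, 0, 0, 3.4],
    [0, -5, 0, 0, 0, 0, 3.4],
    [0, -5, 0, 0, 0, 0, 3.4],
    [0, -5, 0, 0, 0, 0, 3.4],
    [0, -5, 0, 0, 0, 0.15, 3.4],
    [1, -5, 0, 0, 0, 0.15, 3.4],
    [3, -5, 0, 0, 0, 0.15, 3.4],
    [4, -3, 0, 0, 0, 0.15, 3.4],
    [4, 0, 0, 0, 0, 0.1, 3.4],
    [3.5, 0, 0, 0, 0, 0, 3.4],
    [0, 0, 0, 0, 0, 0, 3.4],
    [0, 0, 0, 0, 0, 0, 3.4]
  ]
}}

```text
time: 23.78
ee_pos: [0.5638, -0.2448, 0.0808]
eef_rot: [0.999, -0.039, -0.0, -0.0]
ft_force: [0.3, -0.5, -1.3]
width: 0.039
```

>>> {"fn": "play_rows", "kwargs": {
  "commands": [
    [0.9, -0.3, -2, 0, 0, 0, 3.4],
    [0, 0, -2, 0, 0, 0, 3.4],
    [0, 0, -1.5, 0, 0, 0, 3.4],
    [0, 0, -0.8, 0, 0, 0, 3.4],
    [0, 0, 0, 0, 0, 0, 3.4],
    [0, 0, 0, 0, 0, 0, 3.4]
  ]
}}

```text
time: 24.52
ee_pos: [0.5738, -0.248, 0.0188]
eef_rot: [0.999, -0.039, 0.0, 0.0]
ft_force: [0.2, -1.8, 0.2]
width: 0.0392
```

>>> {"fn": "play_rows", "kwargs": {
  "commands": [
    [0, 0, -0.5, 0, 0, 0, 3.4],
    [0, 0, -0.4, 0, 0, 0, 3.4],
    [0, 0, 0, 0, 0, 0, 3.4],
    [0, 0, 0, 0, 0, 0, 3.4]
  ]
}}

```text
time: 25.02
ee_pos: [0.5735, -0.248, 0.0092]
eef_rot: [0.999, -0.04, 0.0, 0.0]
ft_force: [-0.3, -0.7, 0.8]
width: 0.0394
```

>>> {"fn": "play_rows", "kwargs": {
  "commands": [
    [0, 0, 0, 0, 0, 0, 4.6],
    [0, 0, 0, 0, 0, 0, 5.4],
    [0, 0, 0, 0, 0, 0, 6],
    [0, 0, 0, 0, 0, 0, 6],
    [0, 0, 3, 0, 0, 0, 6],
    [0, 0, 4, 0, 0, 0, 6],
    [-4, 0, 1, 0, 0, 0, 6],
    [-5, 2, 0, 0, 0, 0, 6],
    [-4, 4, 0, 0, 0, 0, 6],
    [-2.5, 5, 0, 0, 0, 0, 6],
    [0, 5, 0, 0, 0, 0, 6],
    [0, 5, 0, 0, 0, 0, 6],
    [0, 5, 0, 0, 0, 0, 6],
    [0, 5, 0, 0, 0, 0, 6],
    [0, 5, 0, 0, 0, 0, 6],
    [0, 0, 0, 0, 0, 0, 6]
  ]
}}

```text
time: 27.02
ee_pos: [0.4177, 0.1169, 0.0897]
eef_rot: [0.999, -0.035, 0.0, -0.001]
ft_force: [0.1, -0.6, 0.1]
width: 0.0599
```

>>> {"fn": "play_rows", "kwargs": {
  "commands": [
    [0, 5, 0, 0, 0, -0.15, 6],
    [-0.5, 5, 0, 0, 0, -0.1, 6],
    [-1, 5, 0, 0, 0, 0, 6],
    [-1, 5, 0, 0, 0, 0, 6],
    [-1, 3.5, -1, 0, 0, 0, 6],
    [-0.7, 1, -3, 0, 0, 0, 6],
    [0, 0, -2, 0, 0, 0, 6],
    [0, 0, 0, 0, 0, 0, 6],
    [0, 0, 0, 0, 0, 0, 6]
  ]
}}

```text
time: 28.15
ee_pos: [0.3775, 0.3564, 0.0299]
eef_rot: [0.986, -0.164, 0.0, -0.0]
ft_force: [0.2, 0.3, 0.4]
width: 0.0601
```

```bash
python3 - <<'E'
from h import *
s=r.read_state();print({k:np.round(v,3).tolist() for k,v in s.items()})
c=r.camera("scene");d=r.camera("top")
a=c["img"][150:350,150:420];b=d["img"][160:260,330:480]
cv2.imwrite("pics/p7.png",np.hstack([cv2.resize(a,(400,300)),cv2.resize(b,(400,300))])[:,:,::-1])
E
```

```text
{'time': 28.15, 'joint_positions': [0.045, 0.542, -1.066, 1.897, 0.553, 1.034, -1.588], 'joint_vel': [-0.002, -0.009, -0.008, -0.004, 0.001, -0.002, -0.005], 'joint_torque': [-0.27, -46.88, -16.1, -28.724, -0.002, -0.059, 0.005], 'ee_pos': [0.378, 0.356, 0.03], 'eef_rot': [0.986, -0.164, 0.0, -0.0], 'ft_force': [0.228, 0.339, 0.376], 'torque': [-0.034, -0.072, 0.028], 'width': 0.06}
```

View pics/p7.png

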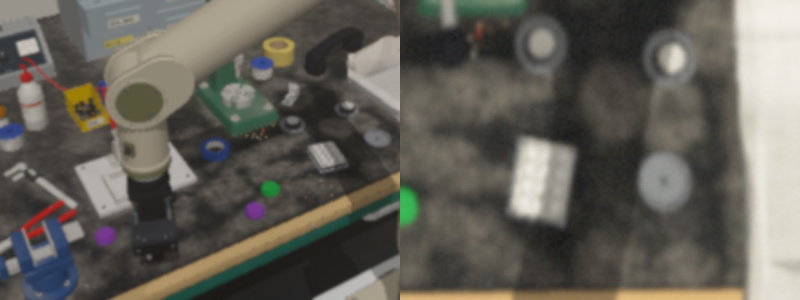

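Cups 1 and 2 each hold a capsule near the middle, and the keypad hasn't moved. Picking up capsule 3.

>>> {"fn": "play_rows", "kwargs": {
  "commands": [
    [-0.2, 0.55, 0, 0, 0, 0, 6],
    [0, 0, -1.2, 0, 0, 0, 6],
    [0, 0, -1.1, 0, 0, 0, 6],
    [0, 0, 0, 0, 0, 0, 6],
    [0, 0, 0, 0, 0, 0, 6]
  ]
}}

```text
time: 28.88
ee_pos: [0.3743, 0.3626, 0.0061]
eef_rot: [0.987, -0.164, -0.0, 0.0]
ft_force: [-0.3, -0.3, 0.0]
width: 0.0598
```

>>> {"fn": "play_rows", "kwargs": {
  "commands": [
    [0, 0, 0, 0, 0, 0, 3.4],
    [0, 0, 0, 0, 0, 0, 3.4],
    [0, 0, 0, 0, 0, 0, 3.4],
    [0, 0, 0, 0, 0, 0, 3.4],
    [0, 0, 0, 0, 0, 0, 3.4],
    [0, 0, 2, 0, 0, 0, 3.4],
    [0, 0, 4, 0, 0, 0, 3.4],
    [1, -5, 1.5, 0, 0, 0, 3.4],
    [1, -5, 0, 0, 0, 0, 3.4],
    [1, -5, 0, 0, 0, 0, 3.4],
    [1, -5, 0, 0, 0, 0, 3.4],
    [0, -5, 0, 0, 0, 0, 3.4],
    [0, -5, 0, 0, 0, 0, 3.4],
    [0, 0, 0, 0, 0, 0, 3.4]
  ]
}}

```text
time: 30.62
ee_pos: [0.4147, 0.0582, 0.0817]
eef_rot: [0.986, -0.167, 0.0, 0.001]
ft_force: [0.8, 1.3, 0.6]
width: 0.0393
```

>>> {"fn": "play_rows", "kwargs": {
  "commands": [
    [0, -5, 0, 0, 0, 0, 3.4],
    [0, -5, 0, 0, 0, 0, 3.4],
    [0, -5, 0, 0, 0, 0, 3.4],
    [1, -5, 0, 0, 0, 0.15, 3.4],
    [1, -5, 0, 0, 0, 0.1, 3.4],
    [0.5, -4, 0, 0, 0, 0, 3.4],
    [0, 0, 0, 0, 0, 0, 3.4],
    [0, 0, 0, 0, 0, 0, 3.4]
  ]
}}

```text
time: 31.62
ee_pos: [0.4401, -0.2258, 0.0817]
eef_rot: [0.999, -0.038, 0.0, -0.0]
ft_force: [0.8, -0.4, 0.4]
width: 0.0392
```

>>> {"fn": "play_rows", "kwargs": {
  "commands": [
    [0.2, -1.1, 0, 0, 0, 0, 3.4],
    [0, 0, -2, 0, 0, 0, 3.4],
    [0, 0, -2, 0, 0, 0, 3.4],
    [0, 0, -1.5, 0, 0, 0, 3.4],
    [0, 0, -0.8, 0, 0, 0, 3.4],
    [0, 0, 0, 0, 0, 0, 3.4],
    [0, 0, 0, 0, 0, 0, 3.4]
  ]
}}

```text
time: 32.5
ee_pos: [0.4418, -0.2386, 0.0187]
eef_rot: [0.999, -0.039, 0.0, 0.0]
ft_force: [1.0, 0.5, 0.2]
width: 0.0391
```

>>> {"fn": "play_rows", "kwargs": {
  "commands": [
    [0, 0.15, -0.5, 0, 0, 0, 3.4],
    [0, 0, -0.38, 0, 0, 0, 3.4],
    [0, 0, 0, 0, 0, 0, 3.4],
    [0, 0, 0, 0, 0, 0, 3.4]
  ]
}}

```text
time: 33.0
ee_pos: [0.4414, -0.237, 0.0094]
eef_rot: [0.999, -0.039, 0.0, -0.0]
ft_force: [0.8, -0.3, -1.1]
width: 0.0389
```

Now I'll release, lift, and move to the left so the cameras have a clear view.

>>> {"fn": "play_rows", "kwargs": {
  "commands": [
    [0, 0, 0, 0, 0, 0, 4.6],
    [0, 0, 0, 0, 0, 0, 5.4],
    [0, 0, 0, 0, 0, 0, 6],
    [0, 0, 0, 0, 0, 0, 6],
    [0, 0, 3, 0, 0, 0, 6],
    [0, 0, 4, 0, 0, 0, 6],
    [-0.5, 4, 4, 0, 0, 0, 6],
    [-1, 5, 0, 0, 0, 0, 6],
    [-1, 5, 0, 0, 0, 0, 6],
    [0, 5, 0, 0, 0, 0, 6],
    [0, 5, 0, 0, 0, 0, 6],
    [0, 5, 0, 0, 0, 0, 6],
    [0, 5, 0, 0, 0, 0, 6],
    [0, 5, 0, 0, 0, 0, 6],
    [0, 5, 0, 0, 0, 0, 6],
    [0, 5, 0, 0, 0, 0, 6],
    [0, 0, 0, 0, 0, 0, 6],
    [0, 0, 0, 0, 0, 0, 6]
  ]
}}

```text
time: 35.25
ee_pos: [0.4162, 0.2529, 0.1192]
eef_rot: [0.999, -0.039, -0.0, 0.0]
ft_force: [0.5, 0.1, -0.0]
width: 0.0599
```

```bash
python3 - <<'E'
from fit import *
T=avg("top",4);S=avg("scene",4)
a=S["img"][180:280,300:450];b=T["img"][160:260,320:470]
cv2.imwrite("pics/p8.png",np.hstack([cv2.resize(a,(400,267),interpolation=2),cv2.resize(b,(400,267),interpolation=2)])[:,:,::-1])
for n,q in(("cup1",(.5898,-.0936)),("cup2",(.5738,-.248)),("cup3",(.4417,-.2368))):
  for c in (T,S):
    p=fit("c",q,(.031,),.008,[c],.006)
    # pale disc centroid
    uv=proj(c,[[*q,.018]])[0];yy,xx=np.mgrid[:400,:640];w=((xx-uv[0])**2+(yy-uv[1])**2<9**2)*np.clip(c["g"]-135,0,60)
    print(n,p,ray(c,[(w*xx).sum()/w.sum(),(w*yy).sum()/w.sum()],.018)[0].round(4),c["g"][int(uv[1]),int(uv[0])])
E
```

```text
cup1 (array([ 0.5919, -0.0933]), np.float64(-27.9)) [ 0.5929 -0.0929  0.018 ] 159.89299
cup1 (array([ 0.5865, -0.0927]), np.float64(-19.2)) [nan nan nan] 118.473755
cup2 (array([ 0.5762, -0.2472]), np.float64(-22.6)) [ 0.5752 -0.2472  0.018 ] 158.5195
cup2 (array([ 0.5707, -0.2464]), np.float64(-14.9)) [nan nan nan] 118.76726
cup3 (array([ 0.4444, -0.2369]), np.float64(-24.4)) [ 0.4436 -0.2364  0.018 ] 161.2925
cup3 (array([ 0.4381, -0.2348]), np.float64(-16.2)) [nan nan nan] 119.9915<stdin>:10: RuntimeWarning: invalid value encountered in scalar divide
```

View pics/p8.png

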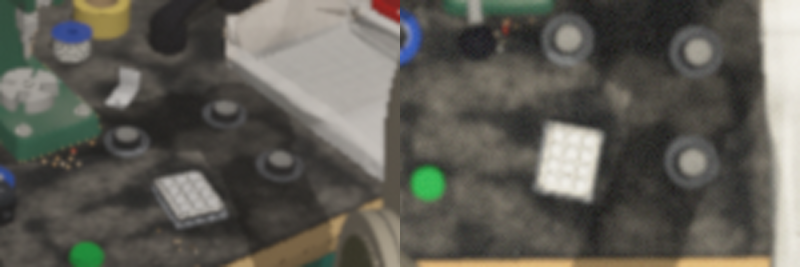

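Each capsule is within about 1 mm of its cup centre and lies flat. The keypad is seated, and the arm is clear and touching nothing, so I'm handing the job in.

```bash
python3 -c "
from bench import r
print(r.close_job(), r.read_state()['time'])"
```

```text
the job is handed in; nothing more can be done
the job is handed in; nothing more can be done
```

The job is handed in: the keypad is face up in the rectangular nest, and there is one white capsule in each of the three cups, all released. It took about 36 s of the 101 s allowed. I did the keypad first, then the capsules.

- **Capsules:** in the top camera each one measured within about 1 mm of its cup's centre, and all three look flat and clear of the rims. My matching measurement in the scene camera gave no result (its brightness cut-off was too high), so there I checked them by eye only.
- **Early capsule check:** a fit of capsule 1 just after placing put it about 5 to 7 mm off in y. I judged the fit poor, because the picture showed it centred and the final measurement agreed.
- **Keypad:** it measured about 1 to 2 mm off the nest's middle in x and 1 to 3 mm in y, within the 5 mm play each way. It was aligned within about 1° and looked flat.
- **Camera agreement:** the two cameras disagreed by up to about 6 mm in x, more than the stated 2 mm. I aimed at the average of the two.
- **Everything else:** the arm stayed clear of the press and knob, and no move touched the tape or the coloured look-alikes. Wrist forces, read at the end of each move, stayed under 3 N.

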